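# Hang the catch pail under the nutmeg dispenser and hold its gate open at the third click

## Robot

A 7-joint arm with a two-finger parallel gripper is mounted at the origin on the work surface. World frame = base frame: x ahead of the robot, y to its left, z up, the work surface at z = 0. Lengths are in mm, angles in rad, forces in N, time in s.
With the tool pointing down it reaches from about 400 to 850 mm from the base axis. Payload 4.5 kg.
Tool frame: the origin (TCP) lies midway between the tips of the shut fingers; the grasp point (between the pads) lies 19 mm behind it (manip.pinch_z is the distance from the TCP to the grasp point, in mm); z points along the fingers, y is the line along which they close (so a half turn about z gives the same grasp; the last joint's range is limited). The gripper opens to 88 mm and grips with 3 to 60 N. Pads are 18 mm wide; open, the fingers measure 123 mm over their backs; the gripper's body (75 mm by 187 mm) begins 45 mm behind the grasp point.
Start: joints at [1.157, 0.689, -0.195, 1.565, 0.157, 0.902, -0.215], TCP at [270.646, -563.387, 238.743] pointing down, gripper open.
Joint ranges: [-3.01, 3.01], [-0.46, 2.08], [-1.47, 1.51], [0.13, 2.56], [-1, 4.14], [0.04, 2.09], [-2.66, 2.66]. Speed limits (rad/s): [2.57, 2.57, 3.14, 3.14, 3.14, 3.14, 3.14].

## Interface

Orientations are given as a rotation vector (axis times angle).
In Python, from station import manip, cams, nets gives the robot as it stands.
- The arm moves only by the tool send_rows, never from a script. Its argument "increments" is one flat list of numbers, 7 for each row, row after row: the finger opening in mm, from 0 to 88.1, then the shift along the tool's x, y, z in normalised numbers (1 is 600 mm), then the turn, a rotation vector about the tool's x, y, z in normalised numbers (1 is 2 rad). In form: [hand, x, y, z, rx, ry, rz, hand, x, y, z, rx, ry, rz, ...]. A call has 1 to 20 rows; each row is the pose to reach, as a shift and turn from the pose commanded when the call began, along the tool's axes at that moment; what a row does not reach only later rows make up. A row lasts 1/10 s, in which the tool goes at most 50 mm and 8.59 degrees, less where a joint would pass 70% of its speed; a pose out of reach is approached as far as the arm can. A shift or turn number past 1, either way, is cut back to 1. A call with a gripper value outside its range is refused whole. The fingers move at their own pace and stop on an object; the grip force is fixed at half the most. Time passes only in rows, so rows that repeat a pose let the fingers close. It gives the time, the measured TCP pose, the force, the opening and the grip force at its end, in the units of the state.
- manip.get_obs(): the state, without advancing time (a new reading comes with each control period).
- cams.camera(name): name is "scene" or "side" or "wrist"; returns the picture (400x640x3 uint8, red, green, blue); there is no depth.
- cams.camera_params(name): a dict with "camera_matrix" (3x3 intrinsics, pixels), "R" (3x3) and "t" (3): a world point X has camera coordinates R X + t; the wrist camera has in their place "mount" (4x4, takes a point from camera to tool coordinates, whose origin is the TCP and whose axes are the flange's). Camera axes: x right, y down, z forward; pixel columns grow to the right and rows downward; lengths in mm; the calibration is good to about 2 mm. A picture is of the moment at which its call begins: read the wrist's pose just before it. camera_params takes no time and is no camera call.
- manip.close_job(): hands the job in; it is judged then, once.
Trained networks look in the newest picture that a camera, given by its name, has taken for a name from the list of things; names that differ only in an ending like _2 or _b are one class to them, and where a whole thing is asked for, a point or a joint stands for the part that bears it (a point fixed in the world has none). Each returns a list of dicts, best first, with "p" (0 to 1); they miss things now and then, are a little off and sometimes report something else, mostly with a low value. They report only what shows in the picture. A call takes as long as a camera call. They do not tell look-alikes from the thing itself.
- nets.silhouettes(name, camera): "region" (400x640 bool, what is visible of it) and "xy" ([column, row] in pixels, amid what is visible of it).
- nets.spot_point(name, camera): "xy" ([column, row] in pixels: a listed point, or the origin of a listed thing).
The state is a dict: "clock": time; "joint_positions": joint angles; "joint_velocities": joint speeds; "effort": joint torques, N m; "ee_pos": TCP position; "orientation": TCP orientation; "contact_force": force on the tool from outside, world axes, zero at the start; "ft_torque": the same for the moment, N m; "grip_width": finger opening in mm; "gripper_force": force on a finger pad.
Only numpy, scipy, OpenCV 4.12 (cv2) and the standard library are available. Lean on these libraries where they do the work, as an engineer would, in place of code of your own. Each camera call takes 0.05 s, during which the arm holds its last target. There are 200 camera calls.

## Task

Hang the small steel pail by its handle on the two wire hooks at the spout of the clear nutmeg dispenser and let go of it, then push the dispenser's red thumb lever down past its first two clicks to the third so that all five nutmegs roll into the pail. The lever springs shut if it is let go: finish with the fingers still holding it down at the third click, the pail hanging freely from the hooks. Leave the sufuria, the plate and the wooden paddle where they are.

Things in the scene. Friction and masses are not known exactly. Their poses are not given: they have to be found in the camera images.
- dispenser: fixed counter dispenser: white foot 290 x 170 x 8 mm and column, sloped clear channel (14 degrees, 34 mm wide) with five nutmegs in single file behind a grey gate. The spout looks along its -x (at yaw 0 to the robot). Origin: on the counter below the hook seat. Within 95 mm of the seat only the lever (at y = +90) rises more than 30 mm over the seat.
- spout_lip (a point): middle of the spout's lip, where nutmegs roll off: floor of the open channel, 40 mm behind the hook seat (dispenser x = +40 mm), 168 mm above the counter, 42 mm lower than a hung bar. It overhangs the rear half of the hung pail, so the pail cannot be lowered there from high up: bring it in level from in front (-x of the hooks) with the bar 20 to 35 mm above the seat, then lower it.
- hook_seat (a point): midpoint of where the centre line of the handle bar rests when hung, 210 mm above the counter. Axes as the dispenser. Two upturned 6 mm wire hooks at y = +36 and -36 mm make open-topped cradles for a bar along y; the front tips rise 10 mm and the rear wires 17 mm above the seat, 28 mm apart at the top. A bar 20 mm above the seat passes clear over the front tips.
- lever_shaft (a point): axis of the lever's shaft, on the dispenser's centre plane: x = +85 mm, 222 mm above the counter, shaft along the dispenser's y.
- lever_pad (a point): middle of the top face of the red thumb pad (34 mm long, 28 wide, 8 thick) on the gate lever; moves with it. 75 mm in front (-x) of the shaft, at y = +90 mm. At rest the lever slopes up 0.38 rad from the shaft (pad in dispenser frame: x +15, y +90, z 250 mm); at joint value q its angle is 0.38 - q, so the pad is about 65 mm lower at the third click.
- gate_lever (a joint): angle of the gate lever in rad: 0 at rest (gate shut), grows as the pad is pushed down. Clicks (detents) at 0.30 (first), 0.60 (second) and 0.90 (third), end stop at 0.93. A spring drives it shut again from any angle: 2 to 9 N down on the pad are needed, most just before each click and least just after the crest. Only at the third click is the gate high enough for the nutmegs to pass.
- pail: loose small stainless pail, 116 mm wide at the rim, 96 mm at the foot, 75 mm high, about 200 g, open top, with a stiff upright square handle of 5 mm wire that does not fold. Origin: centre of the underside; z up; the handle bar lies along the pail's y.
- pail_bar (a point): middle of the pail's handle bar, 170 mm above the pail's underside (95 mm above the rim). A wooden grip sleeve 12 mm thick and 34 mm long sits there; the bare 5 mm wire goes on at both sides to the uprights at y = +58 and -58 mm.
- nutmeg1: whole nutmeg, brown, round, 30 mm across, 12 g, in the dispenser's channel (number 1 counted from the gate). Origin: its centre.
- nutmeg2: whole nutmeg, brown, round, 30 mm across, 12 g, in the dispenser's channel (number 2 counted from the gate). Origin: its centre.
- nutmeg3: whole nutmeg, brown, round, 30 mm across, 12 g, in the dispenser's channel (number 3 counted from the gate). Origin: its centre.
- nutmeg4: whole nutmeg, brown, round, 30 mm across, 12 g, in the dispenser's channel (number 4 counted from the gate). Origin: its centre.
- nutmeg5: whole nutmeg, brown, round, 30 mm across, 12 g, in the dispenser's channel (number 5 counted from the gate). Origin: its centre.
- sufuria: bystander: loose aluminium-coloured cooking pot without handles, 195 mm over its flange, 86 mm high. Origin: centre of the underside. Leave it.
- plate: bystander: loose white ceramic side plate, 170 mm across, 18 mm high. Origin: centre of the underside. Leave it.
- paddle: bystander: loose wooden cooking paddle lying flat, 295 mm long, 52 mm wide at the blade, 11 mm thick. Origin: under its middle, long axis x. Leave it.
Things that resemble listed ones, but are neither listed nor needed, are in the scene too. Several things have the shape of the pail; the one meant has the colours described above.

How it is judged (in metres and radians):
On the way, in this order (a step that is already met when the one before it is completed fails the run):
1. the pail hangs by its handle bar in both hooks, let go by the gripper (x of pail_bar in the frame of hook_seat between -0.01 and 0.01 m and y of pail_bar in the frame of hook_seat between -0.025 and 0.025 m and z of pail_bar in the frame of hook_seat between -0.006 and 0.008 m and angle between pail's own z axis and vertical below 0.25 rad and height (world z) of pail above 0.025 m and contact force between each of the arm, the fingers and pail below 0.05 N and contact force between pail and dispenser above 0.5 N), for 0.3 s.
2. with the pail hanging, the fingers have the lever down at its third click (all of step 1 and value of joint gate_lever above 0.82 rad and contact force between the fingers and dispenser above 1.5 N), for 0.3 s.
At the end, for the whole second after the job is handed in: Pail hangs by its bar in the hooks (within 10 mm front to back, 25 mm sideways, seated, tilt under 0.25 rad), untouched by the robot; fingers hold the lever at its third click (joint above 0.82 rad, force above 1.5 N); all five nutmegs lie in the pail (all of step 2 and horizontal distance between each of nutmeg1, nutmeg2, nutmeg3, nutmeg4, nutmeg5 and pail below 0.055 m and z of nutmeg1 in the frame of pail between 0.005 and 0.085 m and z of nutmeg2 in the frame of pail between 0.005 and 0.085 m and z of nutmeg3 in the frame of pail between 0.005 and 0.085 m and z of nutmeg4 in the frame of pail between 0.005 and 0.085 m and z of nutmeg5 in the frame of pail between 0.005 and 0.085 m); the arm keeps its last pose, push and grip.
It fails at once if the sufuria is shifted by more than 30 mm (distance of sufuria from where it was at the start of the episode above 0.03 m).
It fails at once if the plate is shifted by more than 30 mm (distance of plate from where it was at the start of the episode above 0.03 m).
It fails at once if the paddle is shifted by more than 30 mm (distance of paddle from where it was at the start of the episode above 0.03 m).
It also fails if it takes over 54 s, if anything falls off the work surface, if the arm or the gripper's body presses on something with over 40 N, if the wrist force passes 120 N, or if a joint passes its speed limit or range.

## Working session

There is one attempt and no reset: what is moved stays moved. The work goes in short steps, Python scripts to look and compute and a tool call to move; the robot and the scene stay as the last step left them, time stands still between calls to the robot, and variables do not carry over. Pictures are saved under pics/ and viewed, at most 10 in all, crops included, and the job is handed in when it is done.

Besides the shell and the picture viewer there is one more tool, called after "Call:" by a JSON object that holds its "op" and its "data". send_rows: Moves the arm, as the interface text tells. Its arguments: {"type":"object","properties":{"increments":{"type":"array","items":{"type":"number"}}},"required":["increments"]}

```bash
mkdir -p pics; ls; python3 - <<'E'
from station import manip,cams,nets
import cv2,numpy as np
o=manip.get_obs();print({k:np.round(v,3) for k,v in o.items()})
ims=[]
for c in("scene","side"):
    im=cams.camera(c);ims.append(im)
    cv2.imwrite(f"pics/{c}0.png",im[:,:,::-1])
    p=cams.camera_params(c);print(c,p)
    for n in("pail","pail_bar","hook_seat","spout_lip","lever_pad","lever_shaft","sufuria","plate","paddle"):
        print(n,[(np.round(d["xy"]),round(d["p"],2)) for d in nets.spot_point(n,c)[:5]])
    print([(np.round(d["xy"]),round(d["p"],2),d["region"].sum()) for d in nets.silhouettes("pail",c)[:6]])
print(cams.camera_params("wrist"))
print(o["clock"],manip.get_obs()["clock"])
E
```

```text
pics
{'clock': np.float64(0.0), 'joint_positions': array([ 1.157,  0.69 , -0.195,  1.566,  0.157,  0.902, -0.215]), 'joint_velocities': array([-0.001, -0.   ,  0.001, -0.   , -0.001, -0.001,  0.   ]), 'effort': array([-0.0000e+00, -5.2757e+01, -1.2670e+00, -1.5343e+01, -5.3000e-02,
        6.0000e-03,  0.0000e+00]), 'ee_pos': array([ 270.276, -562.847,  237.904]), 'orientation': array([-3.061e+00, -6.970e-01,  1.000e-03]), 'contact_force': array([-0.376, -0.126,  0.118]), 'ft_torque': array([-0.024, -0.013, -0.038]), 'gripper_force': np.float64(0.0), 'grip_width': np.float64(88.146)}
scene {'camera_matrix': array([[444.54870028,   0.        , 313.61452905],
       [  0.        , 444.54870028, 197.64597365],
       [  0.        ,   0.        ,   1.        ]]), 'R': array([[ 0.82431226,  0.56598582, -0.01301363],
       [ 0.43813479, -0.65232805, -0.61847071],
       [-0.35853481,  0.50411126, -0.78570009]]), 't': array([-399.38942148, -170.12709389, 1867.45260808])}
pail [(array([276., 242.]), 0.94), (array([260., 280.]), 0.89), (array([229., 225.]), 0.88), (array([207., 319.]), 0.79)
[... 1611 characters left out ...]
345., 218.]), 0.74, np.int64(860)), (array([357., 175.]), 0.68, np.int64(472)), (array([260., 250.]), 0.54, np.int64(5795)), (array([272., 227.]), 0.52, np.int64(288))]
{'camera_matrix': array([[337.42898195,   0.        , 318.91319544],
       [  0.        , 337.42898195, 199.01687606],
       [  0.        ,   0.        ,   1.        ]]), 'mount': array([[ 3.18777574e-04, -9.63763002e-01, -2.66759770e-01,
         6.83188660e+01],
       [ 9.99999945e-01,  3.31945424e-04, -4.27036613e-06,
        -1.53295152e-01],
       [ 9.26653059e-05, -2.66759754e-01,  9.63763054e-01,
        -1.45187472e+02],
       [ 0.00000000e+00,  0.00000000e+00,  0.00000000e+00,
         1.00000000e+00]])}
0.0 1.1
```

View images.

```bash
python3 - <<'E'
import cv2,numpy as np
a=cv2.imread("pics/scene0.png");b=cv2.imread("pics/side0.png")
A=cv2.resize(a[100:350,130:480],(800,571),interpolation=cv2.INTER_CUBIC)
B=cv2.resize(b[110:380,180:540],(800,600),interpolation=cv2.INTER_CUBIC)
cv2.imwrite("pics/A.png",A);cv2.imwrite("pics/B.png",B)
E
```

```text
(no output)
```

View pics/A.png

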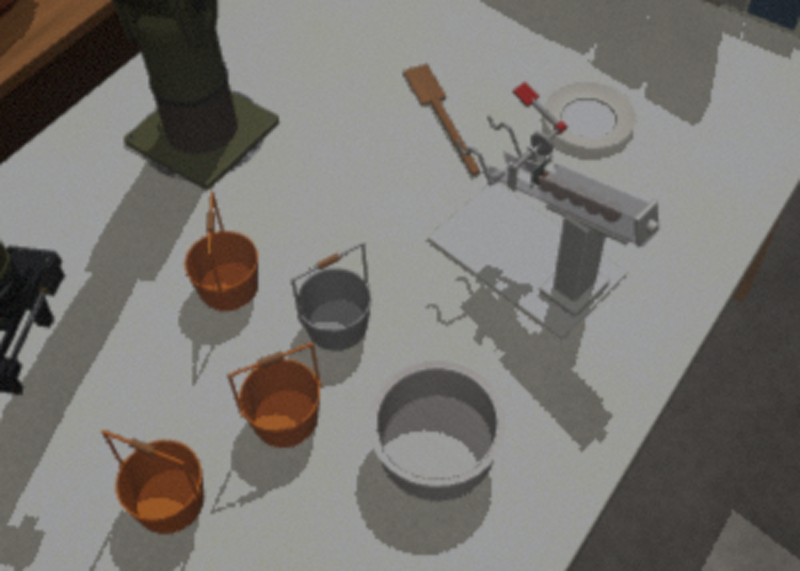

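View pics/B.png

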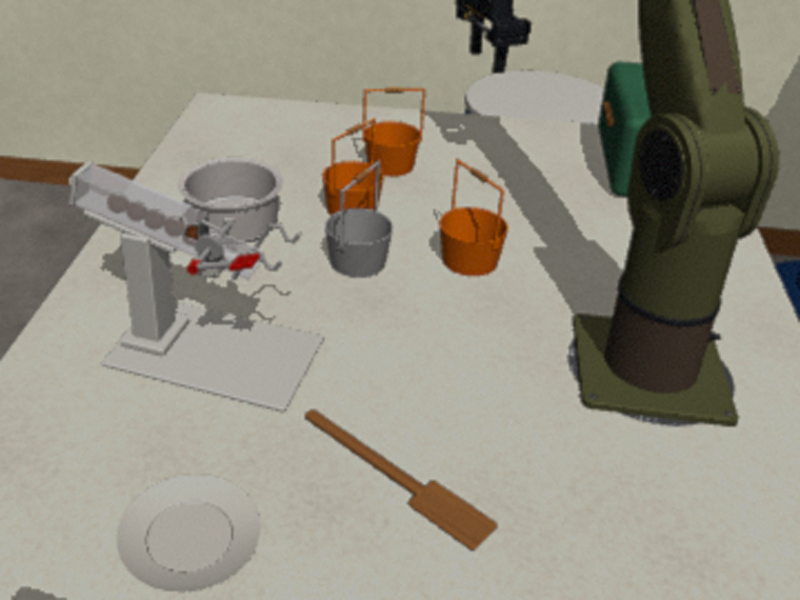

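```bash
cat > h.py <<'E'
import numpy as np,cv2
from station import manip,cams,nets
from scipy.spatial.transform import Rotation as Ro
from scipy.optimize import least_squares
def cam(n,obs=None):
    p=cams.camera_params(n)
    if n!="wrist": return p["camera_matrix"],p["R"],p["t"]
    T=np.eye(4);T[:3,:3]=Ro.from_rotvec(obs["orientation"]).as_matrix();T[:3,3]=obs["ee_pos"]
    W=np.linalg.inv(T@p["mount"]);return p["camera_matrix"],W[:3,:3],W[:3,3]
def proj(c,X):
    q=c[1]@np.asarray(X,float)+c[2];q=c[0]@q;return q[:2]/q[2]
def tri(cs,px,x0=(500,0,100)):
    f=lambda X:np.concatenate([proj(c,X)-p for c,p in zip(cs,px)])
    r=least_squares(f,x0);return r.x,np.abs(r.fun).max()
def onz(c,px,z):
    d=c[1].T@np.linalg.inv(c[0])@[px[0],px[1],1];o=-c[1].T@c[2];return o+d*(z-o[2])/d[2]
E
python3 - <<'E'
from h import *
S,D=cam("scene"),cam("side")
for n,c in(("S",S),("D",D)):print(n,np.round(-c[1].T@c[2]))
a=lambda x,y:(130+x/2.2857,100+y/2.284)
b=lambda x,y:(180+x/2.2222,110+y/2.2222)
for n,p,q in [("bar",a(329,261),b(360,180)),("bar net",(272,214),(339,191)),("pail end L",a(293,284),b(342,192)),("pail end R",a(364,245),b(379,164)),("pad",a(526,93),b(244,262)),("red end",a(560,127),b(194,267)),("foot front",a(428,240),b(323,338)),("sufuria",a(437,430),b(230,185)),("foot corner2",a(565,338),b(104,362))]:
    X,e=tri([S,D],[p,q]);print(n,X.round(),e.round(1))
for n,q in [("foot c",b(285,408)),("foot d",b(104,362)),("foot e",b(323,338))]:print(n,onz(D,q,8).round())
for n,q in [("foot c",a(428,240)),("foot d",a(565,338))]:print(n,onz(S,q,8).round())
for n,q in [("plate",b(190,532)),("pad1",b(310,412)),("pad2",b(485,530))]:print(n,onz(D,q,10).round())
im=cv2.imread("pics/scene0.png")[190:350,150:350]
cv2.imwrite("pics/pailcrop.png",cv2.resize(im,(750,600),interpolation=cv2.INTER_CUBIC))
E
```

```text
S [1073. -826. 1357.]
D [ 306. 1083.  880.]
bar [ 459. -192.  164.] 0.1
bar net [ 462. -195.  165.] 2.3
pail end L [ 457. -234.  132.] 9.7
pail end R [ 463. -162.  194.] 10.6
pad [556. 189. 245.] 0.4
red end [626. 177. 220.] 0.3
foot front [483.  22.  -1.] 0.7
sufuria [ 712. -290.   72.] 0.7
foot corner2 [794.  46. -75.] 11.8
foot c [505. 190.   8.]
foot d [787. 146.   8.]
foot e [480.  31.   8.]
foot c [490.  17.   8.]
foot d [773. -22.   8.]
plate [572. 416.  10.]
pad1 [470. 193.  10.]
pad2 [230. 348.  10.]
```

View pics/pailcrop.png

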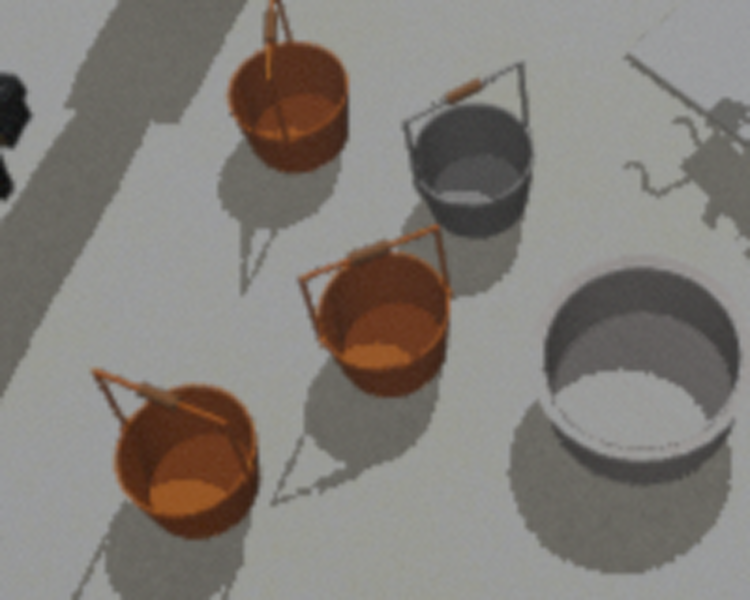

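The steel pail is at scene (276,233): grey body, wooden grip. The three look-alikes at (228,218), (253,273) and (202,312) are copper-coloured, so they don't fit. The crop confirms it.

```bash
python3 - <<'E'
from h import *
S,D=cam("scene"),cam("side")
a=lambda x,y:(150+x/3.75,190+y/3.75)
b=lambda x,y:(180+x/2.2222,110+y/2.2222)
R,e=tri([S,D],[a(522,65),b(342,192)]);L,e2=tri([S,D],[a(405,123),b(379,164)]);print(R,L,e,e2,(R+L)/2,np.arctan2(*(R-L)[1::-1]),np.linalg.norm(R-L))
for p in [(470,200),(292,150),(388,370),(193,510)]:print(p,onz(S,a(*p),10).round())
o=manip.get_obs();M=Ro.from_rotvec(o["orientation"]).as_matrix();print(M.round(3));print(o["ee_pos"])
# target: TCP such that wrist cam sees pail; tool-frame shift to (bar x,y, z=330)
print(M.T@(np.array([459,-192,330])-o["ee_pos"]))
E
```

```text
[ 482.93097023 -142.21612843  165.7874867 ] [ 435.83377445 -249.57638809  164.78612501] 0.6480828128777603 0.5053114836446753 [ 459.38237234 -195.89625826  165.28680585] 1.1573927866808813 117.24066670855115
(470, 200) [ 463. -210.   10.]
(292, 150) [ 284. -261.   10.]
(388, 370) [ 511. -392.   10.]
(193, 510) [ 457. -584.   10.]
[[ 0.901  0.433  0.   ]
 [ 0.433 -0.901 -0.   ]
 [ 0.     0.    -1.   ]]
[ 270.63370713 -563.39716139  238.75226061]
[ 330.60365192 -253.20987836  -91.26798211]
```

The manual's scale: shifts go in shares of 600 mm and turns go in shares of 2 rad. Converting my numbers, 330 mm is 0.55, -253 mm is -0.4217, -0.71 rad is -0.355.

Call:
{"op": "send_rows", "data": {"increments": [88,0.1667,-0.1167,-0.15,0,0,-0.075,88,0.55,-0.4217,-0.15,0,0,-0.355,88,0.55,-0.4217,-0.15,0,0,-0.355,88,0.55,-0.4217,-0.15,0,0,-0.355,88,0.55,-0.4217,-0.15,0,0,-0.355,88,0.55,-0.4217,-0.15,0,0,-0.355,88,0.55,-0.4217,-0.15,0,0,-0.355,88,0.55,-0.4217,-0.15,0,0,-0.355,88,0.55,-0.4217,-0.15,0,0,-0.355,88,0.55,-0.4217,-0.15,0,0,-0.355,88,0.55,-0.4217,-0.15,0,0,-0.355,88,0.55,-0.4217,-0.15,0,0,-0.355]}}

```text
clock: 2.3
ee_pos: [457.7, -194.0, 328.4]
orientation: [2.632, 1.716, -0.002]
contact_force: [-0.8, -0.7, -0.0]
grip_width: 88.3
gripper_force: 0.0
```

```bash
python3 - <<'E'
from h import *
o=manip.get_obs();print(o["clock"],o["ee_pos"],o["joint_positions"].round(2),o["joint_velocities"].round(3).max())
im=cams.camera("wrist");cv2.imwrite("pics/w1.png",im[:,:,::-1]);np.save("w1.npy",np.r_[o["ee_pos"],o["orientation"]])
W=cam("wrist",o)
for n in("pail_bar","hook_seat"):
  for d in nets.spot_point(n,"wrist")[:4]:print(n,d["xy"].round(1) if hasattr(d["xy"],"round") else d["xy"],d["p"],onz(W,d["xy"],170 if n=="pail_bar" else 210).round(1))
M=Ro.from_rotvec(o["orientation"]).as_matrix();print(M.round(3));
# tool shift to view the dispenser, tool x towards angle 1.41
print(M.T@(np.array([527,20,390])-o["ee_pos"]))
E
```

```text
2.3 [ 457.67361052 -193.99051376  328.41622203] [ 0.6   0.43 -0.45  1.81  0.22  0.95 -0.35] 0.015
pail_bar [323.7, 180.1] 0.69 [ 462.3 -193.6  170. ]
pail_bar [416.5, 319.5] 0.56 [ 491.3 -367.6  170. ]
[[ 0.404  0.915 -0.001]
 [ 0.915 -0.404 -0.001]
 [-0.001 -0.001 -1.   ]]
[223.68988364 -22.9709607  -61.85322049]
```

View pics/w1.png

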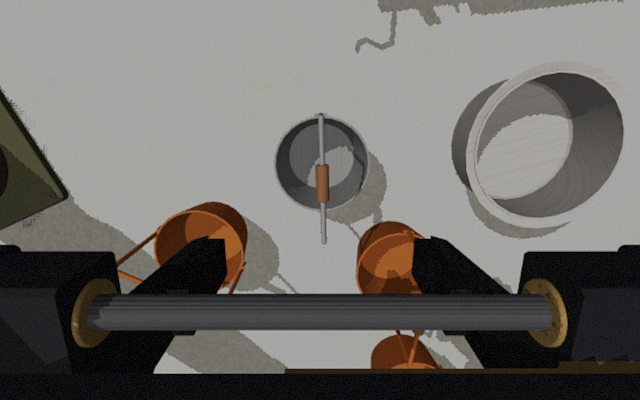

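In the tool's units: 260 mm is 0.4333, -62 mm is -0.1033, -0.25 rad is -0.125.

Call:
{"op": "send_rows", "data": {"increments": [88,0.4333,-0.0667,-0.1033,0,0,-0.125,88,0.4333,-0.0667,-0.1033,0,0,-0.125,88,0.4333,-0.0667,-0.1033,0,0,-0.125,88,0.4333,-0.0667,-0.1033,0,0,-0.125,88,0.4333,-0.0667,-0.1033,0,0,-0.125,88,0.4333,-0.0667,-0.1033,0,0,-0.125,88,0.4333,-0.0667,-0.1033,0,0,-0.125,88,0.4333,-0.0667,-0.1033,0,0,-0.125,88,0.4333,-0.0667,-0.1033,0,0,-0.125]}}

```text
clock: 3.35
ee_pos: [525.9, 59.0, 390.0]
orientation: [2.398, 2.028, -0.004]
contact_force: [-0.9, -0.8, -0.4]
grip_width: 87.6
gripper_force: 0.0
```

```bash
python3 - <<'E'
from h import *
w=np.load("w1.npy");W1=cam("wrist",dict(ee_pos=w[:3],orientation=w[3:]))
A,B,G=[onz(W1,p,168) for p in((321,114),(324,242),(322,183))];print(A,B,(A+B)/2,G,np.arctan2(*(A-B)[1::-1]),np.linalg.norm(A-B))
o=manip.get_obs();print(o["clock"],o["ee_pos"],o["joint_positions"].round(2))
im=cams.camera("wrist");cv2.imwrite("pics/w2.png",im[:,:,::-1]);np.save("w2.npy",np.r_[o["ee_pos"],o["orientation"]])
W=cam("wrist",o)
for n,z in(("hook_seat",210),("lever_pad",250),("spout_lip",168),("lever_shaft",222)):
  for d in nets.spot_point(n,"wrist")[:2]:print(n,np.round(d["xy"],1),round(d["p"],2),onz(W,d["xy"],z).round(1))
E
```

```text
[ 483.76742058 -138.57679512  168.        ] [ 437.84651225 -250.51914537  168.        ] [ 460.80696642 -194.54797024  168.        ] [ 459.67633603 -195.79635161  168.        ] 1.1815114017562418 120.99512222488173
3.35 [525.93033337  59.03146442 390.03853297] [ 0.15  0.44 -0.55  1.61  0.24  1.17 -0.62]
hook_seat [318.2 133.1] 0.84 [532.  101.6 210. ]
hook_seat [354.7 126.6] 0.36 [567.  101.9 210. ]
lever_pad [330.5  15.6] 0.62 [556.5 190.1 250. ]
spout_lip [350.8 126.8] 0.79 [566.6  99.2 168. ]
lever_shaft [407.5 131.6] 0.82 [612.7  90.4 222. ]
```

View pics/w2.png

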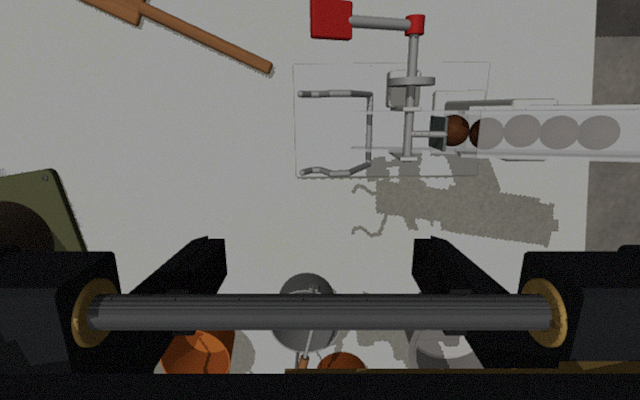

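```bash
python3 - <<'E'
from h import *
S,D=cam("scene"),cam("side")
w=np.load("w2.npy");W=cam("wrist",dict(ee_pos=w[:3],orientation=w[3:]))
a=lambda x,y:(130+x/2.2857,100+y/2.284)
b=lambda x,y:(180+x/2.2222,110+y/2.2222)
X,e=tri([W,S,D],[(331,19),a(526,93),b(244,262)]);print("pad",X,e)
X,e=tri([W,S,D],[(415,24),a(560,127),b(194,267)]);print("redend",X,e)
X,e=tri([W,S],[(404,131),(358,168)]);print("shaft net",X,e)
obs=[(W,(331,19),(15,90,248)),(S,a(526,93),(15,90,248)),(D,b(244,262),(15,90,248)),
(W,(415,24),(85,90,222)),(S,a(560,127),(85,90,222)),(D,b(194,267),(85,90,222)),
(W,(303,94),("t",36,219)),(W,(305,173),("t",-36,219)),(D,b(298,238),("t",-36,219)),(D,b(278,292),None),
(W,(294,64),("f",85,8)),(W,(296,177),("f",-85,8)),(S,a(428,240),("f",-85,8)),(D,b(285,408),("f",85,8)),(D,b(323,338),("f",-85,8))]
obs=[o for o in obs if o[2]]
def pt(p,l):
    x={"t":p[3],"f":p[4]}.get(l[0],l[0]);c,s=np.cos(p[2]),np.sin(p[2])
    return [p[0]+c*x-s*l[1],p[1]+s*x+c*l[1],l[2]]
f=lambda p:np.concatenate([proj(c,pt(p,l))-q for c,q,l in obs])
r=least_squares(f,[530,102,-.16,-14,-45],loss="soft_l1",x_scale=[10,10,.1,10,10]);print(r.x);print(f(r.x).reshape(-1,2).round(1))
for l in[(0,36,210),(0,-36,210),(14,36,227),(40,0,168),(85,0,222)]:print(l,proj(W,pt(r.x,l)).round(1))
M=Ro.from_rotvec(w[3:]).as_matrix();print(np.arctan2(M[1,0],M[0,0]))
im=cv2.imread("pics/w2.png")[0:200,270:470];cv2.imwrite("pics/w2c.png",cv2.resize(im,(600,600),interpolation=cv2.INTER_CUBIC))
E
```

```text
pad [556.80454695 188.78467184 244.9939817 ] 0.5300522953797326
redend [627.56729203 178.28592483 221.1337552 ] 0.761299998627635
shaft net [609.24846584  91.67966094 223.68042775] 0.02591358486313311
[ 5.28835701e+02  1.01666833e+02 -1.51484827e-01 -1.00572416e+01
 -3.33304954e+01]
[[ 0.7 -0.5]
 [-0.2 -0.4]
 [-0.7 -1.1]
 [-1.2  0.7]
 [-0.1 -0.5]
 [-0.4 -0.4]
 [-0.2 -0.2]
 [-0.1 -0. ]
 [-1.  -2.8]
 [-1.2 -0.5]
 [ 0.6  0.7]
 [-0.6 -1.7]
 [-1.1 -0. ]
 [-0.6 -1.7]]
(0, 36, 210) [314.2  93.9]
(0, -36, 210) [315.6 171. ]
(14, 36, 227) [330.   93.1]
(40, 0, 168) [352.9 129.9]
(85, 0, 222) [407.8 133.3]
1.40411677081773
```

View pics/w2c.png

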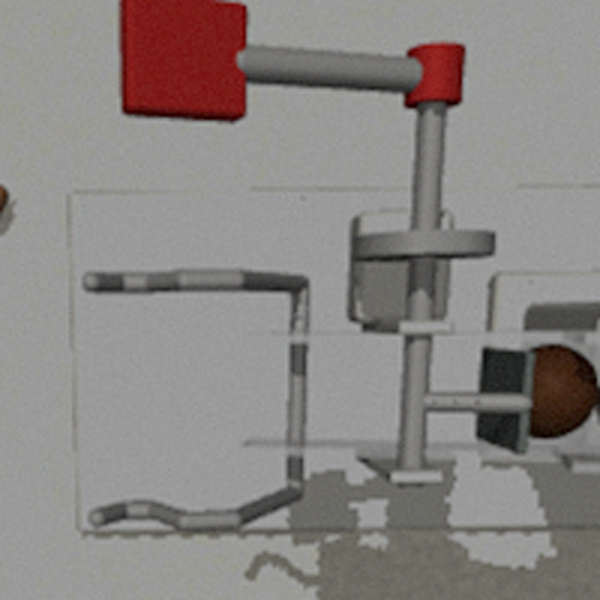

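The wrist view shows the hook tips at (302,94) and (304,173), and the red pad at (331,19). The fit puts the seat at about (530,101.5) with yaw −0.151. Next I go back to grasp the pail.

```bash
cat >> h.py <<'E'
def go(p,ang):
    "tool-frame shift and rz to TCP p with tool x at world angle ang, tool down"
    o=manip.get_obs();M=Ro.from_rotvec(o["orientation"])
    T=Ro.from_euler("z",ang)*Ro.from_euler("x",np.pi)
    print(o["clock"],o["ee_pos"].round(1),"shift",M.inv().apply(np.array(p)-o["ee_pos"]).round(1),"rot",(M.inv()*T).as_rotvec().round(3))
E
python3 -c "
from h import *
go((460.3,-195.3,230),1.18);go((460.3,-195.3,150),1.18)"
```

```text
3.6 [526.1  60.6 390.6] shift [-263.2  -22.9  160.7] rot [-0.     0.001  0.226]
3.6 [526.1  60.6 390.6] shift [-263.2  -22.9  240.7] rot [-0.     0.001  0.226]
```

In the tool's units: -263 mm is -0.4383, 160 mm is 0.2667, 0.226 rad is 0.113.

Call:
{"op": "send_rows", "data": {"increments": [70,-0.4383,-0.0383,0.2667,0,0,0.113,70,-0.4383,-0.0383,0.2667,0,0,0.113,70,-0.4383,-0.0383,0.2667,0,0,0.113,70,-0.4383,-0.0383,0.2667,0,0,0.113,70,-0.4383,-0.0383,0.2667,0,0,0.113,70,-0.4383,-0.0383,0.2667,0,0,0.113,70,-0.4383,-0.0383,0.2667,0,0,0.113,70,-0.4383,-0.0383,0.2667,0,0,0.113,70,-0.4383,-0.0383,0.2667,0,0,0.113,70,-0.4383,-0.0383,0.2667,0,0,0.113,70,-0.4383,-0.0383,0.2667,0,0,0.113,70,-0.4383,-0.0383,0.2667,0,0,0.113]}}

```text
clock: 4.8
ee_pos: [461.6, -193.1, 231.3]
orientation: [2.607, 1.752, 0.001]
contact_force: [0.5, 0.0, 0.3]
grip_width: 70.2
gripper_force: 0.0
```

```bash
python3 - <<'E'
from h import *
o=manip.get_obs();im=cams.camera("wrist");W=cam("wrist",o);cv2.imwrite("pics/w3.png",im[:,:,::-1]);np.save("w3.npy",np.r_[o["ee_pos"],o["orientation"]])
w=np.load("w1.npy");W1=cam("wrist",dict(ee_pos=w[:3],orientation=w[3:]))
for d in nets.spot_point("pail_bar","wrist")[:2]:print(d["xy"],d["p"],onz(W,d["xy"],168),tri([W1,W],[(322,183),d["xy"]]))
hsv=cv2.cvtColor(im,cv2.COLOR_RGB2HSV);m=cv2.inRange(hsv,(5,90,40),(20,255,220));n,l,s,c=cv2.connectedComponentsWithStats(m)
for i in range(1,n):
    if s[i,4]>80:print(s[i],c[i].round(1))
go((460.3,-195.3,150),1.18)
E
```

```text
[319.5, 217.1] 0.95 [ 461.27304572 -194.55138371  168.        ] (array([ 458.82771304, -199.74311997,  150.85599699]), np.float64(0.6970836591934813))
[310 193  18  54 903] [318.3 219.6]
[ 116  223  100   70 2901] [170.3 249.2]
[ 360  253   41   41 1175] [379.7 276.9]
[114 279  39  69 951] [128.3 314.3]
[ 485  278   40   70 1173] [509.1 313. ]
[ 359  330   91   44 2798] [403.7 348.9]
[182 335  22  39 193] [192.1 354.6]
[ 433  361  207   13 1179] [559.4 367.4]
[333 369  52   5 127] [358.8 370.8]
4.9 [ 461.2 -193.5  231.1] shift [-2.  -0.2 81.1] rot [ 0.001 -0.     0.003]
```

View pics/w3.png

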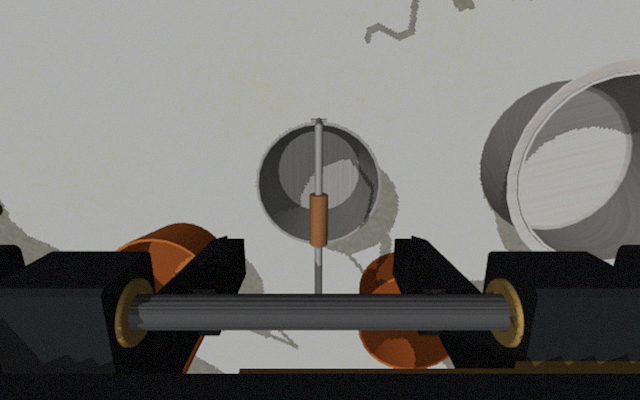

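In the tool's units: 81 mm is 0.135, 45 mm is 0.075.

Call:
{"op": "send_rows", "data": {"increments": [70,-0.005,0,0.075,0,0,0,70,-0.005,0,0.135,0,0,0,70,-0.005,0,0.135,0,0,0,70,-0.005,0,0.135,0,0,0,0,-0.005,0,0.135,0,0,0,0,-0.005,0,0.135,0,0,0,0,-0.005,0,0.135,0,0,0,0,-0.005,0,0.135,0,0,0,0,-0.005,0,0.135,0,0,0,0,-0.005,0,0.135,0,0,0,0,-0.005,0,0.135,0,0,0]}}

```text
clock: 6.0
ee_pos: [459.7, -196.8, 149.7]
orientation: [2.609, 1.75, -0.0]
contact_force: [0.3, 0.2, 0.2]
grip_width: 15.7
gripper_force: 0.0
```

Still closing, so I wait before lifting.

Call:
{"op": "send_rows", "data": {"increments": [0,0,0,0,0,0,0,0,0,0,0,0,0,0,0,0,0,0,0,0,0,0,0,0,0,0,0,0]}}

```text
clock: 6.4
ee_pos: [459.7, -196.8, 149.7]
orientation: [2.609, 1.75, -0.0]
contact_force: [0.3, 0.1, 0.4]
grip_width: 10.2
gripper_force: 29.6
```

```bash
python3 -c "
from h import *
print(manip.get_obs()['gripper_force'],manip.get_obs()['grip_width'])
s=np.array([530,101.5]);c=np.array([np.cos(-.151),np.sin(-.151)])
p=s-120*c;print(p)
go((460,-196,330),1.18);go((*p,330),1.419);go((*p,217),1.419)"
```

```text
29.55914407968521 10.18919077339708
[411.36546255 119.55121944]
6.4 [ 459.7 -196.8  149.7] shift [ 9.000e-01 -1.000e-01 -1.803e+02] rot [-0.     0.     0.002]
6.4 [ 459.7 -196.8  149.7] shift [ 274.4 -164.8 -180.3] rot [-0.     0.    -0.237]
6.4 [ 459.7 -196.8  149.7] shift [ 274.4 -164.8  -67.3] rot [-0.     0.    -0.237]
```

In the tool's units: 274 mm is 0.4567, -150 mm is -0.25, -0.237 rad is -0.1185.

Call:
{"op": "send_rows", "data": {"increments": [0,0,0,-0.0333,0,0,0,0,0,0,-0.0833,0,0,0,0,0,0,-0.1333,0,0,0,0,0.0333,-0.02,-0.1667,0,0,-0.01,0,0.075,-0.045,-0.1667,0,0,-0.02,0,0.125,-0.075,-0.1667,0,0,-0.035,0,0.175,-0.105,-0.1667,0,0,-0.05,0,0.225,-0.135,-0.1667,0,0,-0.06,0,0.275,-0.165,-0.1667,0,0,-0.075,0,0.325,-0.195,-0.1667,0,0,-0.09,0,0.375,-0.225,-0.1667,0,0,-0.105,0,0.4167,-0.25,-0.1583,0,0,-0.115,0,0.4417,-0.265,-0.1417,0,0,-0.1185,0,0.4567,-0.275,-0.125,0,0,-0.1185,0,0.4567,-0.275,-0.12,0,0,-0.1185,0,0.4567,-0.275,-0.12,0,0,-0.1185,0,0.4567,-0.275,-0.12,0,0,-0.1185]}}

```text
clock: 8.1
ee_pos: [411.1, 118.3, 221.8]
orientation: [2.385, 2.044, -0.001]
contact_force: [0.5, -0.3, -2.3]
grip_width: 10.2
gripper_force: 29.8
```

```bash
python3 - <<'E'
from h import *
o=manip.get_obs();print(o["gripper_force"],o["grip_width"])
ims=[cams.camera(c) for c in("wrist","scene","side")]
W=cam("wrist",o);S,D=cam("scene"),cam("side")
g=o["ee_pos"]+[0,0,19];print("grasp pt px",proj(S,g),proj(D,g),proj(W,g))
for c in("scene","side"):
    for d in nets.spot_point("pail_bar",c)[:4]:print(c,np.round(d["xy"]),d["p"])
w=cv2.resize(ims[0],(400,250));s=cv2.resize(ims[1][110:260,220:400],(400,333));d=cv2.resize(ims[2][140:290,240:420],(400,333))
cv2.imwrite("pics/m1.png",np.hstack([s,d])[:,:,::-1])
p=np.array([530,101.5])
go((*p,220),1.419)
E
```

```text
29.789994657039642 10.194885910536936
grasp pt px [314.5421952  137.25747425] [344.3954409 220.8116306] [319.22166799 277.08321653]
scene [192. 293.] 0.9
scene [321. 296.] 0.63
scene [247. 254.] 0.58
scene [222. 198.] 0.56
side [347. 216.] 0.93
side [398. 190.] 0.88
side [355. 148.] 0.43
side [344. 266.] 0.2
8.35 [411.3 118.8 222. ] shift [  1. 120.   2.] rot [ 0.001 -0.    -0.001]
```

View pics/m1.png

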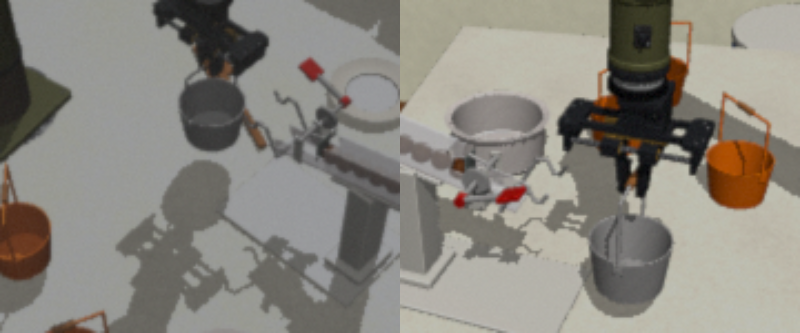

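In the tool's units: 120 mm is 0.2, 116 mm is 0.1933.

Call:
{"op": "send_rows", "data": {"increments": [0,0.0017,0.0417,0,0,0,0,0,0.0017,0.0917,0,0,0,0,0,0.0017,0.1417,0,0,0,0,0,0.0017,0.175,0,0,0,0,0,0.0017,0.1933,0,0,0,0,0,0.0017,0.2,0,0,0,0,0,0.0017,0.2,0,0,0,0,0,0.0017,0.2,0.0083,0,0,0,0,0.0017,0.2,0.0167,0,0,0,0,0.0017,0.2,0.025,0,0,0,0,0.0017,0.2,0.0333,0,0,0,0,0.0017,0.2,0.0333,0,0,0,0,0.0017,0.2,0.0333,0,0,0]}}

```text
clock: 9.65
ee_pos: [529.6, 102.2, 201.6]
orientation: [-2.383, -2.046, 0.001]
contact_force: [0.4, 0.4, -2.3]
grip_width: 10.2
gripper_force: 29.8
```

```bash
python3 - <<'E'
from h import *
o=manip.get_obs();print(o["contact_force"],o["ft_torque"])
ims=[cams.camera(c) for c in("scene","side")]
s=cv2.resize(ims[0][120:220,300:400],(400,400),interpolation=2);d=cv2.resize(ims[1][180:280,255:355],(400,400),interpolation=2)
cv2.imwrite("pics/m2.png",np.hstack([s,d])[:,:,::-1])
go((530,101.5,192),1.419)
E
```

```text
[ 0.36487035  0.35591168 -2.2664392 ] [-0.07847452 -0.07429452 -0.00214118]
9.75 [529.9 102.2 201.9] shift [-0.7  0.2  9.9] rot [ 0. -0. -0.]
```

View pics/m2.png

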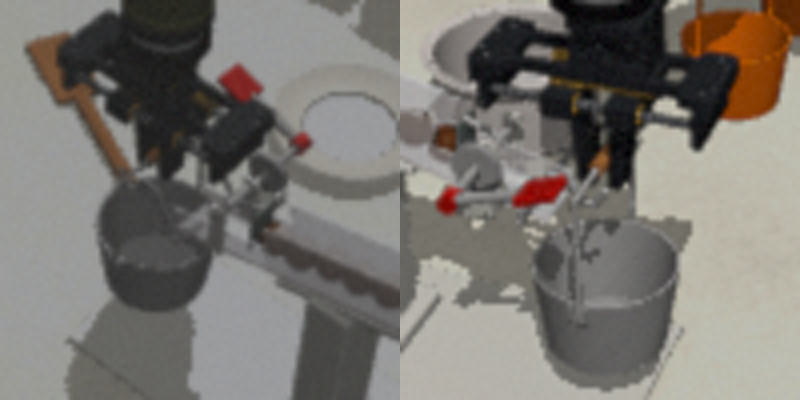

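In the tool's units: 8 mm is 0.0133, 6 mm is 0.01.

Call:
{"op": "send_rows", "data": {"increments": [0,0,0,0.0033,0,0,0,0,0,0,0.0067,0,0,0,0,0,0,0.01,0,0,0,0,0,0,0.0133,0,0,0,0,0,0,0.0133,0,0,0]}}

```text
clock: 10.25
ee_pos: [529.5, 102.0, 193.4]
orientation: [-2.384, -2.046, 0.001]
contact_force: [0.5, -0.1, -2.7]
grip_width: 10.3
gripper_force: 29.8
```

In the tool's units: 3 mm is 0.005, 2 mm is 0.0033.

Call:
{"op": "send_rows", "data": {"increments": [0,0,0,0.0017,0,0,0,0,0,0,0.0033,0,0,0,0,0,0,0.005,0,0,0,0,0,0,0.005,0,0,0]}}

```text
clock: 10.65
ee_pos: [529.7, 102.1, 190.6]
orientation: [-2.384, -2.046, 0.0]
contact_force: [-0.4, -0.2, -2.9]
grip_width: 9.9
gripper_force: 29.8
```

In the tool's units: 3 mm is 0.005, 2 mm is 0.0033.

Call:
{"op": "send_rows", "data": {"increments": [0,0,0,0.0017,0,0,0,0,0,0,0.0033,0,0,0,0,0,0,0.005,0,0,0,0,0,0,0.005,0,0,0]}}

```text
clock: 11.05
ee_pos: [530.0, 102.2, 189.0]
orientation: [2.383, 2.046, 0.001]
contact_force: [-2.7, -0.6, 9.8]
grip_width: 10.3
gripper_force: 28.9
```

In the tool's units: -1 mm is -0.0017.

Call:
{"op": "send_rows", "data": {"increments": [0,0,0,-0.0017,0,0,0,16,0,0,-0.0017,0,0,0,22,0,0,-0.0017,0,0,0,28,0,0,-0.0017,0,0,0,28,0,0,-0.0017,0,0,0,28,0,0,-0.0017,0,0,0]}}

```text
clock: 11.65
ee_pos: [529.8, 102.2, 188.6]
orientation: [-2.384, -2.046, 0.0]
contact_force: [0.2, 0.0, 0.1]
grip_width: 28.0
gripper_force: 0.0
```

```bash
python3 - <<'E'
from h import *
o=manip.get_obs();print(o["contact_force"],o["grip_width"],o["ee_pos"])
ims=[cams.camera(c) for c in("scene","side")]
s=cv2.resize(ims[0][120:220,300:400],(400,400),interpolation=2);d=cv2.resize(ims[1][180:280,255:355],(400,400),interpolation=2)
cv2.imwrite("pics/m3.png",np.hstack([s,d])[:,:,::-1])
E
```

```text
[0.18131655 0.00526446 0.08479311] 27.98590950136872 [529.76851918 102.15103421 188.60142403]
```

View pics/m3.png

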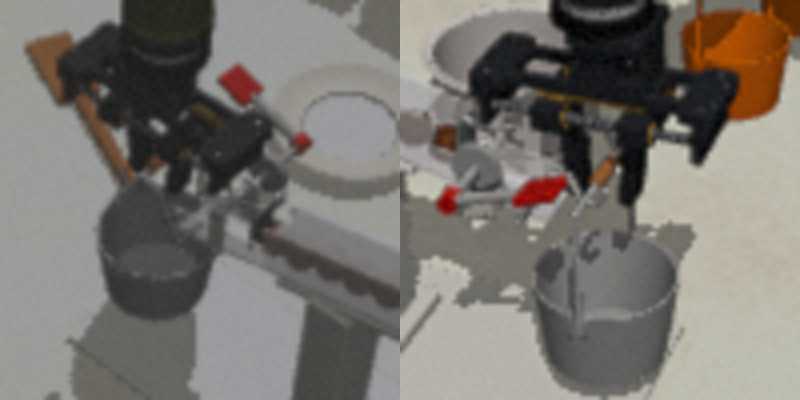

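Released: the bar sits in the hooks, and the pail at side (307,258) hangs level and still. Rising straight up.

In the tool's units: -140 mm is -0.2333, -120 mm is -0.2.

Call:
{"op": "send_rows", "data": {"increments": [28,0,0,-0.0167,0,0,0,28,0,0,-0.05,0,0,0,28,0,0,-0.1167,0,0,0,28,0,0,-0.2,0,0,0,0,0,0,-0.2333,0,0,0,0,0,0,-0.2333,0,0,0,0,0,0,-0.2333,0,0,0]}}

```text
clock: 12.45
ee_pos: [529.5, 101.9, 328.9]
orientation: [2.383, 2.046, 0.0]
contact_force: [0.3, 0.5, -1.6]
grip_width: 6.1
gripper_force: 0.0
```

```bash
python3 - <<'E'
from h import *
o=manip.get_obs();W=cam("wrist",o);S,D=cam("scene"),cam("side");cs=dict(wrist=W,scene=S,side=D)
px={}
for c in cs:
    cams.camera(c)
    r=nets.spot_point("pail_bar",c);q=proj(cs[c],(530,101.5,210))
    r=[d for d in r if np.hypot(*(np.array(d["xy"])-q))<20]
    print(c,q.round(1),[(np.round(d["xy"],1),round(d["p"],2)) for d in r])
    if r:px[c]=r[0]["xy"]
    print([(np.round(d["xy"]),round(d["p"],2)) for d in nets.spot_point("pail",c)[:5]],proj(cs[c],(530,101.5,40)).round())
    print([(np.round(d["xy"]),round(d["p"],2)) for d in nets.spot_point("lever_pad",c)[:2]],proj(cs[c],(558,188.5,250)).round())
if len(px)>1:print(tri([cs[c] for c in px],list(px.values())))
go((558,189,275),1.419);go((558,189,180),1.419)
E
```

```text
wrist [319.7 193.9] [(array([321.2, 189. ]), 0.61)]
[(array([317., 160.]), 0.75), (array([155.,  48.]), 0.67)] [319. 161.]
[(array([347.,  68.]), 0.93)] [343.  70.]
scene [339.8 159.5] []
[(array([259., 284.]), 0.92), (array([232., 225.]), 0.8), (array([205., 321.]), 0.79), (array([338., 190.]), 0.71)] [338. 190.]
[(array([359., 140.]), 0.81)] [360. 140.]
side [305.5 222.2] [(array([301.8, 222.4]), 0.93)]
[(array([336., 204.]), 0.96), (array([307., 267.]), 0.84), (array([356., 184.]), 0.72), (array([394., 228.]), 0.68)] [306. 266.]
[(array([291., 222.]), 0.76)] [289. 226.]
(array([532.41295782, 106.40827624, 213.58692099]), np.float64(2.5629173197169166))
13.05 [529.7 102.2 328.6] shift [90.1 14.8 53.6] rot [-0.  0. -0.]
13.05 [529.7 102.2 328.6] shift [ 90.1  14.8 148.6] rot [-0.  0. -0.]
```

In the tool's units: 94 mm is 0.1567, 91 mm is 0.1517.

Call:
{"op": "send_rows", "data": {"increments": [0,0.075,0.0083,0,0,0,0,0,0.1517,0.0167,0.0333,0,0,0,0,0.1517,0.0167,0.1,0,0,0,0,0.1517,0.0167,0.1067,0,0,0,0,0.1517,0.0167,0.1167,0,0,0,0,0.1517,0.0167,0.1267,0,0,0,0,0.1517,0.015,0.1367,0,0,0,0,0.1517,0.015,0.1467,0,0,0,0,0.1517,0.0133,0.1567,0,0,0,0,0.1517,0.0133,0.1567,0,0,0]}}

```text
clock: 14.05
ee_pos: [551.7, 190.6, 235.0]
orientation: [2.384, 2.045, 0.002]
contact_force: [-1.1, 0.3, 1.8]
grip_width: 0.5
gripper_force: 0.8
```

In the tool's units: 40 mm is 0.0667, 36 mm is 0.06.

Call:
{"op": "send_rows", "data": {"increments": [0,0,0,0.01,0,0,0,0,0,0,0.02,0,0,0,0,0,0,0.03,0,0,0,0,0,0,0.04,0,0,0,0,0,0,0.05,0,0,0,0,0,0,0.06,0,0,0,0,0,0,0.0667,0,0,0,0,0,0,0.0667,0,0,0]}}

```text
clock: 14.85
ee_pos: [552.7, 190.8, 194.7]
orientation: [2.384, 2.045, 0.003]
contact_force: [1.7, -0.6, 5.8]
grip_width: 0.3
gripper_force: 2.2
```

```bash
python3 - <<'E'
from h import *
o=manip.get_obs();print(o["contact_force"],o["ee_pos"],o["clock"])
cs=dict(wrist=cam("wrist",o),scene=cam("scene"),side=cam("side"))
def P(q,c=np.cos(-.151),s=np.sin(-.151)):
    t=.38-q;r=80.8;x=85-r*np.cos(t);z=222+r*np.sin(t);y=90;return 530+c*x-s*y,101.5+s*x+c*y,z
for n in cs:
    im=cams.camera(n);hsv=cv2.cvtColor(im,cv2.COLOR_RGB2HSV);m=cv2.inRange(hsv,(0,150,60),(4,255,255))|cv2.inRange(hsv,(174,150,60),(180,255,255))
    k,l,s,c=cv2.connectedComponentsWithStats(m);print(n,[(c[i].round(),s[i,4]) for i in range(1,k) if s[i,4]>15],[(np.round(d["xy"]),round(d["p"],2)) for d in nets.spot_point("lever_pad",n)[:2]])
    print([(q,proj(cs[n],P(q)).round()) for q in(.3,.6,.75,.9)])
E
```

```text
[ 1.67061901 -0.55970441  5.79962169] [552.73930025 190.82191312 194.74537984] 14.85
wrist [(array([338., 236.]), np.int32(999)), (array([513., 280.]), np.int32(1120))] []
[(0.3, array([307., 300.])), (0.6, array([313., 270.])), (0.75, array([321., 259.])), (0.9, array([331., 249.]))]
scene [] [(array([356., 153.]), 0.56)]
[(0.3, array([358., 143.])), (0.6, array([357., 148.])), (0.75, array([358., 151.])), (0.9, array([359., 154.]))]
side [(array([267., 230.]), np.int32(25)), (array([289., 245.]), np.int32(45))] [(array([294., 239.]), 0.74)]
[(0.3, array([292., 233.])), (0.6, array([292., 240.])), (0.75, array([291., 243.])), (0.9, array([290., 246.]))]
```

In the tool's units: 6 mm is 0.01, 4 mm is 0.0067.

Call:
{"op": "send_rows", "data": {"increments": [0,0,0,0.0033,0,0,0,0,0,0,0.0067,0,0,0,0,0,0,0.01,0,0,0,0,0,0,0.01,0,0,0]}}

```text
clock: 15.55
ee_pos: [551.3, 190.9, 188.4]
orientation: [-2.383, -2.046, 0.0]
contact_force: [1.2, 0.6, 2.8]
grip_width: 0.6
gripper_force: 1.5
```

Call:
{"op": "send_rows", "data": {"increments": [0,0,0,0.0033,0,0,0,0,0,0,0.005,0,0,0,0,0,0,0.0067,0,0,0,0,0,0,0.0067,0,0,0]}}

```text
clock: 15.95
ee_pos: [551.5, 190.9, 184.7]
orientation: [2.384, 2.046, 0.0]
contact_force: [0.8, -0.4, 4.9]
grip_width: 0.6
gripper_force: 2.1
```

In the tool's units: 3 mm is 0.005, 2 mm is 0.0033.

Call:
{"op": "send_rows", "data": {"increments": [0,0,0,0.0033,0,0,0,0,0,0,0.005,0,0,0,0,0,0,0.005,0,0,0,0,0,0,0.005,0,0,0,0,0,0,0.005,0,0,0,0,0,0,0.005,0,0,0,0,0,0,0.005,0,0,0,0,0,0,0.005,0,0,0]}}

```text
clock: 16.75
ee_pos: [551.7, 191.0, 182.1]
orientation: [2.383, 2.046, 0.001]
contact_force: [-0.7, 0.9, 7.0]
grip_width: 0.2
gripper_force: 2.7
```

```bash
python3 - <<'E'
from h import *
o=manip.get_obs();print(o["contact_force"],o["ee_pos"],o["clock"])
cs=dict(scene=cam("scene"),side=cam("side"))
for n in cs:
    im=cams.camera(n);cv2.imwrite(f"pics/{n}9.png",im[:,:,::-1]);
    print(n,"pail",proj(cs[n],(530,101.5,50)).round())
    for i in range(1,6,4):print([(np.round(d["xy"]),round(d["p"],2)) for d in nets.spot_point(f"nutmeg{i}",n)[:8]])
    print([(np.round(d["xy"]),round(d["p"],2)) for d in nets.spot_point("lever_pad",n)[:2]])
    print("bar",[(np.round(d["xy"]),round(d["p"],2)) for d in nets.spot_point("pail_bar",n)[:5]],[(np.round(d["xy"]),round(d["p"],2)) for d in nets.spot_point("pail",n)[:5]])
E
```

```text
[-0.66981559  0.86280752  6.99929798] [551.69637036 190.96584276 182.07601475] 16.75
scene pail [338. 188.]
[(array([338., 182.]), 0.62), (array([337., 180.]), 0.43), (array([348., 182.]), 0.38)]
[(array([338., 182.]), 0.62), (array([337., 180.]), 0.43), (array([348., 182.]), 0.38)]
[(array([360., 155.]), 0.49)]
bar [(array([340., 158.]), 0.94), (array([189., 294.]), 0.88), (array([221., 198.]), 0.79), (array([244., 256.]), 0.67)] [(array([228., 225.]), 0.87), (array([260., 282.]), 0.87), (array([208., 320.]), 0.84), (array([337., 189.]), 0.79)]
side pail [306. 264.]
[(array([315., 260.]), 0.48), (array([304., 257.]), 0.35)]
[(array([315., 260.]), 0.48), (array([304., 257.]), 0.35)]
[(array([290., 243.]), 0.58)]
bar [(array([397., 189.]), 0.93), (array([308., 222.]), 0.81), (array([338., 168.]), 0.78), (array([356., 149.]), 0.7), (array([302., 256.]), 0.48)] [(array([355., 184.]), 0.96), (array([390., 227.]), 0.85), (array([338., 207.]), 0.85), (array([308., 267.]), 0.55)]
```

In the tool's units: 3 mm is 0.005, 2 mm is 0.0033.

Call:
{"op": "send_rows", "data": {"increments": [0,0,0,0.0017,0,0,0,0,0,0,0.0033,0,0,0,0,0,0,0.005,0,0,0,0,0,0,0.005,0,0,0,0,0,0,0.005,0,0,0,0,0,0,0.005,0,0,0,0,0,0,0.005,0,0,0,0,0,0,0.005,0,0,0,0,0,0,0.005,0,0,0,0,0,0,0.005,0,0,0,0,0,0,0.005,0,0,0,0,0,0,0.005,0,0,0]}}

```text
clock: 18.55
ee_pos: [552.1, 190.9, 180.1]
orientation: [2.383, 2.045, 0.003]
contact_force: [-0.0, -0.8, 13.8]
grip_width: 0.3
gripper_force: 5.9
```

```bash
python3 - <<'E'
from h import *
o=manip.get_obs();print(o["contact_force"],o["ee_pos"],o["clock"])
def brown(im):
    h=cv2.cvtColor(im,cv2.COLOR_BGR2HSV);return cv2.inRange(h,(3,50,25),(16,255,140))
cs=dict(scene=cam("scene"),side=cam("side"))
c,s=np.cos(-.151),np.sin(-.151)
for n in cs:
    im=cams.camera(n)[:,:,::-1].copy();cv2.imwrite(f"pics/{n}10.png",im);old=cv2.imread(f"pics/{n}0.png")
    # channel: x 90..240 local
    pts=np.array([proj(cs[n],(530+c*x-s*y,101.5+s*x+c*y,168+.249*(x-40)+h)) for x in(95,240) for y in(-17,17) for h in(0,32)],np.float32)
    m=np.zeros(im.shape[:2],np.uint8);cv2.fillConvexPoly(m,cv2.convexHull(pts).astype(int),255)
    q=proj(cs[n],(530,101.5,50));p=np.zeros_like(m);cv2.circle(p,tuple(q.astype(int).tolist()),20,255,-1)
    print(n,"channel brown old/new",(brown(old)&m>0).sum(),(brown(im)&m>0).sum(),"pail",(brown(old)&p>0).sum(),(brown(im)&p>0).sum(), "mean colour",cv2.mean(old,m)[:3],cv2.mean(im,m)[:3])
    print([(np.round(d["xy"]),round(d["p"],2)) for d in nets.spot_point("nutmeg1",n)],[(np.round(d["xy"]),round(d["p"],2)) for d in nets.spot_point("lever_pad",n)[:2]])
E
```

```text
[-0.03279093 -0.80885387 13.80707385] [552.13992926 190.94670427 180.13177751] 18.55
scene channel brown old/new 5 0 pail 34 87 mean colour (98.67194928684629, 98.97939778129953, 101.31537242472267) (113.486529318542, 112.486529318542, 112.94770206022187)
[(array([348., 184.]), 0.57), (array([343., 180.]), 0.48), (array([336., 181.]), 0.45), (array([339., 198.]), 0.32)] [(array([360., 154.]), 0.81)]
side channel brown old/new 32 2 pail 0 63 mean colour (118.20715166461159, 120.57336621454994, 125.58692971639951) (113.4537607891492, 113.56226880394574, 115.14549938347719)
[(array([313., 260.]), 0.51), (array([304., 259.]), 0.42)] [(array([292., 243.]), 0.52)]
```

```bash
python3 - <<'E'
from h import *
b=lambda im:cv2.inRange(cv2.cvtColor(im,cv2.COLOR_BGR2HSV),(3,50,25),(16,255,140))
for n in("scene","side"):
    C=cam(n);m=b(cv2.imread(f"pics/{n}10.png"))&~cv2.dilate(b(cv2.imread(f"pics/{n}0.png")),np.ones((5,5)))
    k,l,s,c=cv2.connectedComponentsWithStats(m);print(n,[(c[i].round(),s[i].tolist()) for i in range(1,k) if s[i,4]>8])
    for (z,r) in((75,50),(0,48)):print("ring",z,[proj(C,(530+r*np.cos(t),101.5+r*np.sin(t),40+z)).round().tolist() for t in np.arange(4)*np.pi/2])
E
```

```text
scene [(array([116.,  89.]), [77, 48, 118, 103, 4148]), (array([ 93., 147.]), [86, 139, 13, 19, 41]), (array([100., 150.]), [97, 148, 7, 5, 11]), (array([103., 156.]), [98, 148, 10, 16, 47]), (array([108., 154.]), [107, 152, 4, 5, 9]), (array([114., 169.]), [104, 153, 18, 31, 210]), (array([339., 159.]), [336, 156, 8, 7, 24]), (array([339., 182.]), [330, 178, 19, 9, 86])]
ring 75 [[351.0, 183.0], [346.0, 169.0], [328.0, 172.0], [332.0, 186.0]]
ring 0 [[349.0, 196.0], [345.0, 182.0], [328.0, 185.0], [331.0, 198.0]]
side [(array([336., 186.]), [333, 182, 8, 10, 54]), (array([404., 195.]), [401, 192, 6, 8, 10]), (array([388., 209.]), [384, 203, 8, 14, 32]), (array([335., 208.]), [332, 207, 6, 2, 9]), (array([308., 220.]), [307, 219, 3, 4, 10]), (array([303., 256.]), [301, 253, 6, 7, 33]), (array([314., 256.]), [311, 254, 8, 5, 26])]
ring 75 [[290.0, 246.0], [302.0, 257.0], [322.0, 249.0], [309.0, 238.0]]
ring 0 [[292.0, 264.0], [303.0, 276.0], [321.0, 268.0], [309.0, 257.0]]
```

Call:
{"op": "send_rows", "data": {"increments": [0,0,0,0,0,0,0,0,0,0,0,0,0,0,0,0,0,0,0,0,0,0,0,0,0,0,0,0,0,0,0,0,0,0,0]}}

```text
clock: 19.35
ee_pos: [552.1, 191.0, 180.1]
orientation: [2.383, 2.045, 0.003]
contact_force: [-0.5, -0.7, 13.6]
grip_width: 0.7
gripper_force: 5.9
```

The only new nutmeg-brown patches are inside the pail (the sleeve accounts for the others near it), the channel is empty, and the lever is on its stop with 13.6 N. I hand in now.

```bash
python3 -c "
from station import manip
print(manip.close_job())"
```

```text
the job is handed in; nothing more can be done
None
```

I handed the job in at about 19 s of the 54 s. The pail hangs released on the hooks, the fingers hold the lever down against its end stop with about 13.6 N, and the nutmegs are in the pail. The channel looked empty and no stray nutmegs showed, but I couldn't count all five one by one, and the hand-in returned no verdict.

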